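# Route the dispensing manifold to the conical flask and lock it

## Robot

A 6-joint arm with a two-finger parallel gripper is mounted at the origin on the work surface. World frame = base frame: x ahead of the robot, y to its left, z up, the work surface at z = 0. Lengths are in m, angles in rad, forces in N, time in s.
With the tool pointing down it reaches from about 0.35 to 0.975 m from the base axis. Payload 4.9 kg.
Tool frame: the origin (TCP) lies at the very end of the fingers, on their centre line; the grasp point (between the pads) lies 19 mm behind it; z points along the fingers, y is the direction in which the jaws open and shut (so a half turn about z gives the same grasp; the last joint's range is limited). The gripper opens to 85 mm and grips with 20 to 120 N. Pads are 22 mm wide; open, the fingers measure 114 mm over their backs; the gripper's body (76 mm by 85 mm) begins 54 mm behind the grasp point. The pads swing forward as they close: fully open they stand 13 mm farther back than shut.
Start: joints at [-1.319, 0.053, 1.613, -0, 1.476, -0.119], TCP at [0.226, -0.583, 0.21] pointing down, gripper open.
Joint ranges: [-3.01, 3.01], [-1.01, 2.22], [0.06, 2.58], [-1.02, 4.17], [0.09, 2.62], [-3.14, 3.14]. Speed limits (rad/s): [2.57, 2.57, 3.14, 3.14, 3.14, 3.14].

## Interface

Orientations are given as a unit quaternion [w, x, y, z].
In Python, from plant import state, eyes, job_done gives the robot as it stands.
- The arm moves only by the tool apply_moves, never from a script. Its argument "commands" is a list of rows, each an object with "linear": the shift along the tool's x, y, z in m, a list of three; "delta_rot": the turn, a rotation vector about the tool's x, y, z in degrees, a list of three; "fingers": the closure in counts, from 0 (fully open) to 255 (shut). In form: [{"linear": [x, y, z], "delta_rot": [wx, wy, wz], "fingers": fingers}, ...]. A call has exactly 8 rows; each row is the pose to reach, as a shift and turn from the pose commanded when the call began, along the tool's axes at that moment; what a row does not reach only later rows make up. A row lasts 1/10 s, in which the tool goes at most 50 mm and 8.59 degrees, less where a joint would pass 70% of its speed; a pose out of reach is approached as far as the arm can. A call with a gripper value outside its range is refused whole. The fingers move at their own pace and stop on an object; the grip force is fixed at half the most. Time passes only in rows, so rows that repeat a pose let the fingers close, or fill a call up. It gives the time, the measured TCP pose, the force and the opening at its end, in the units of the state.
- state(): the state, without advancing time (a new reading comes with each control period).
- eyes.grab_frame(name): name is "scene" or "top"; returns the picture (480x640x3 uint8, red, green, blue); there is no depth.
- eyes.camera_params(name): a dict with "fx", "fy", "cx", "cy" (pixels), "position" and "rotation" of the camera in the world. Camera axes: x right, y down, z forward; pixel columns grow to the right and rows downward; lengths in m; the calibration is good to about 2 mm. A picture is of the moment at which its call begins. camera_params takes no time and is no camera call.
- job_done(): hands the job in, once; it reports no verdict.
The state is a dict: "time": time; "joint_pos": joint angles; "joint_vel": joint speeds; "joint_efforts": joint torques, N m; "tool_pos": TCP position; "tool_rot": TCP orientation; "contact_force": force on the tool from outside, world axes, zero at the start; "ft_torque": the same for the moment, N m; "gripper_width": opening from 0.0 (shut) to 1.0 (fully open).
Only numpy, scipy, OpenCV 4.12 (cv2) and the standard library are available. Lean on these libraries where they do the work, as an engineer would, in place of code of your own. Each camera call takes 0.05 s, during which the arm holds its last target.

## Task

Set the dispensing manifold to feed the conical flask: turn the blank selector knob anticlockwise fully back to its end stop (all shut), then clockwise one click per outlet, counting outlets from the selector's end of the block, so that it rests in the click of the outlet over the conical flask. Then push the steel torque handle clockwise until it clicks past its detent once (one click is tight; never on into a second click) and leave both where they are. Do not disturb the glassware.

Things in the scene. Friction and masses are not known exactly. Their poses are not given: they have to be found in the camera images.
- manifold: Fixed white block, 110 (x) by 320 (y) by 130 mm high, on a 120 x 330 x 12 mm foot; place and yaw vary. Origin: centre of its underside; x points to its far face with the spouts, y along its length towards the selector's end, z up. On its flat top: the selector (y = +105 mm) and the torque handle (pivot at y = -95 mm).
- outlet1 (a point): Mouth of the spout nearest the selector's end, 108 mm above the work surface, 100 mm out on the block's +x side at block y = +90 mm. Fed at selector click 1. The spouts are bent steel tubes, 10 mm thick, their highest point 126 mm up, below the block's top.
- outlet2 (a point): Mouth of the middle spout, at block y = 0. Fed at selector click 2.
- outlet3 (a point): Mouth of the spout farthest from the selector, at block y = -90 mm. Fed at selector click 3.
- selector_grip (a point): Grip point of the selector, on its vertical axis, 162 mm above the work surface. The selector is an unmarked knob: an upright black bar 48 mm long, 14 mm thick, its top at 172 mm, on a round metal skirt of 52 mm diameter whose top is at 140 mm. Pinch the bar from above across its 14 mm thickness.
- selector (a joint): Selector angle, rad, growing clockwise from above. End stop (all shut) at 0 (gives 0.04 more). A click every 0.45: clicks 1, 2, 3 at 0.45, 0.90, 1.35 feed outlets 1, 2, 3; spare click 4 at 1.80. Starts at click 1, 2 or 3. At 0 the bar lies along the block's x. A hump takes about 0.15 N m; let go between clicks it falls into the nearer one.
- handle_pivot (a point): Point on the vertical axis of the torque handle, at the height of the middle of its arm, 163 mm above the work surface; the hub is 46 mm in diameter.
- handle_tip (a point): Mid-line and mid-height of the torque handle's arm, 70 mm from the pivot. The arm is one steel bar, 14 mm wide, 18 mm high (154 to 172 mm above the work surface), ending 88 mm from the pivot axis; 24 mm gap under it to the block's top; at the start its outer 33 mm overhang the block's -x side. Push it sideways with closed fingers.
- handle (a joint): Torque handle angle, rad, growing clockwise from above. At 0 (start) the arm points along the block's -x; clockwise swings it towards the selector's end. Resistance rises to about 0.45 N m; near 0.35 it clicks over and snaps forward by itself to rest at 0.70 (tight). Past a hump near 1.05 is a second click, 1.40: over-tight. Let go before 0.35 it springs back to 0.
- flask_mid (a point): Half-way up the conical glass flask, 96 mm high, 64 mm wide at the foot, neck 24 to 30 mm wide. It stands under one of the three spouts, a different one from time to time.
- beaker_mid (a point): Half-way up a straight open glass beaker, 66 mm high, 54 mm in diameter, under another spout.
- dish_mid (a point): Half-way up a white ceramic dish, 26 mm high, 66 mm wide at the rim, under the remaining spout.
- reagent: Capped amber glass jar, 64 mm in diameter, 130 mm high, standing off to the left. Origin: centre of its underside.
Mind the look-alikes: they are no part of the job. What is shaped like the part that bears flask_mid but blue is not meant.

How it is judged:
By the outcome, as a careful person would: the job done as asked, in the order asked, and still so for the second after the job is handed in, with the robot touching nothing.
It also fails if it takes over 58 s, if anything falls off the work surface, if the arm or the gripper's body presses on something with over 40 N, if the wrist force passes 120 N, or if a joint passes its speed limit or range.

## Working session

There is one attempt and no reset: what is moved stays moved. The work goes in short steps, Python scripts to look and compute and a tool call to move; the robot and the scene stay as the last step left them, time stands still between calls to the robot, and variables do not carry over. Pictures are saved under pics/ and viewed, and the job is handed in when it is done.

Besides the shell and the picture viewer there is one more tool, called after "Request:" as name([rows], argument=value, ...), one row to a line, values as JSON. apply_moves: Moves the arm, as the interface text tells. Its arguments: {"type":"object","properties":{"commands":{"type":"array","items":{"type":"object","properties":{"linear":{"type":"array","items":{"type":"number"}},"delta_rot":{"type":"array","items":{"type":"number"}},"fingers":{"type":"number"}}}}},"required":["commands"]}

```bash
mkdir -p pics; ls; python3 - <<'E'
from plant import state, eyes
import cv2
print(state())
for n in("scene","top"):
    f=eyes.grab_frame(n); cv2.imwrite(f"pics/{n}0.png",f[:,:,::-1]); print(n,eyes.camera_params(n))
E
```

```text
pics
{'time': 0.0, 'joint_pos': array([-1.31898368e+00,  5.33446606e-02,  1.61428646e+00,  2.38714916e-05,
        1.47599256e+00, -1.19019172e-01]), 'joint_vel': array([-0.00059632,  0.00107871,  0.00074374, -0.00010732,  0.00105327,
        0.00011579]), 'joint_efforts': array([ 1.22543795e-03, -3.93689311e+01, -3.70169914e+01, -1.00029918e-04,
        7.14125839e-03, -1.47912264e-06]), 'tool_pos': array([ 0.22632455, -0.58187409,  0.20857513]), 'tool_rot': array([-1.01406395e-03,  9.82859365e-01,  1.84354111e-01, -5.55224215e-05]), 'contact_force': array([ 0.57338912,  0.6559461 , -0.67135586]), 'ft_torque': array([-0.06106599,  0.03410237, -0.00733778]), 'gripper_width': 0.9994994645662074}
scene {'fx': 453.2240221525885, 'fy': 453.2240221525885, 'cx': 321.5766626558758, 'cy': 244.22096574687455, 'position': array([1.07751375, 0.05368178, 0.75488754]), 'rotation': array([-0.25414525,  0.72799162,  0.5999693 , -0.21324924])}
top {'fx': 524.7178814239958, 'fy': 524.7178814239958, 'cx': 322.3823634348097, 'cy': 244.1871259332306, 'position': array([0.36785159, 0.144623  , 1.32439879]), 'rotation': array([-0.06108531,  0.71050405, -0.69909946,  0.05208183])}
```

View pics/scene0.png

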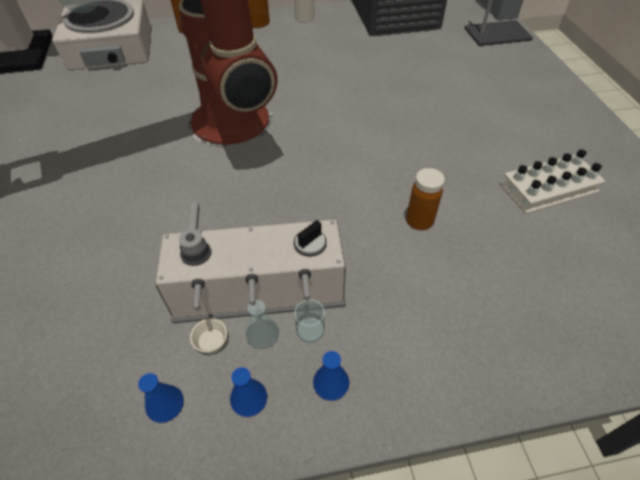

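View pics/top0.png

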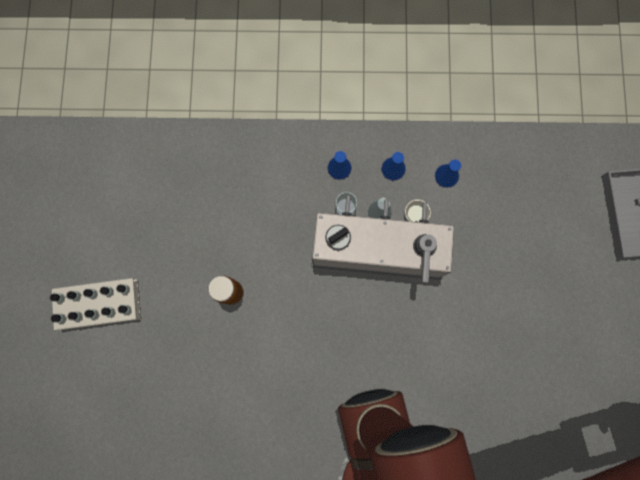

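```bash
python3 - <<'E'
import cv2
s=cv2.imread('pics/scene0.png')[190:370,140:380]; cv2.imwrite('pics/s1.png',cv2.resize(s,None,fx=3.3,fy=3.3,interpolation=cv2.INTER_CUBIC))
s=cv2.imread('pics/top0.png')[180:300,300:470]; cv2.imwrite('pics/t1.png',cv2.resize(s,None,fx=4.5,fy=4.5,interpolation=cv2.INTER_CUBIC))
E
```

```text
(no output)
```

View pics/s1.png

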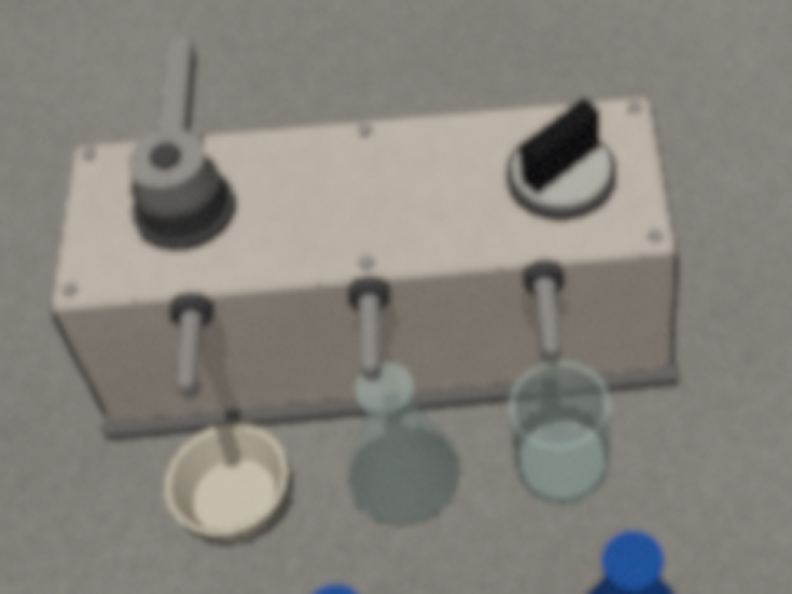

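View pics/t1.png

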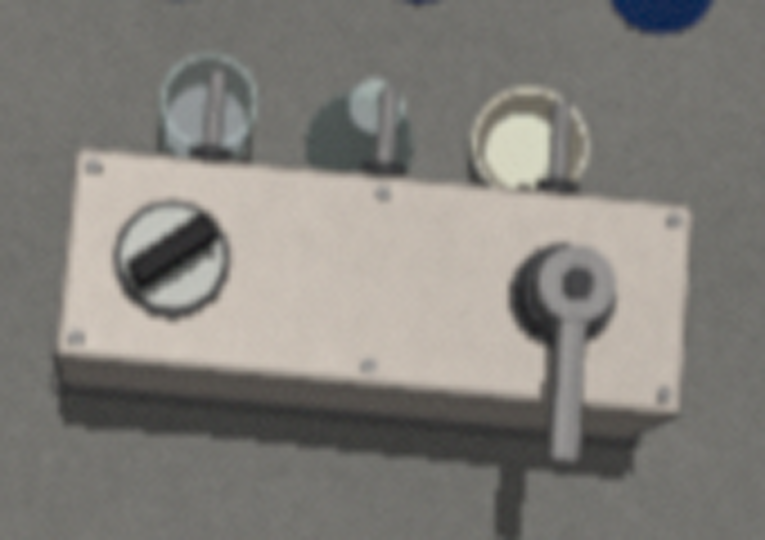

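```bash
cat > h.py <<'E'
import numpy as np
from scipy.spatial.transform import Rotation as R
from scipy.optimize import least_squares
from plant import eyes
P={n:eyes.camera_params(n) for n in("scene","top")}
def proj(n,p):
    c=P[n]; r=R.from_quat(np.roll(c['rotation'],-1)).as_matrix()
    q=(np.atleast_2d(p)-c['position'])@r
    return np.c_[c['fx']*q[:,0]/q[:,2]+c['cx'],c['fy']*q[:,1]/q[:,2]+c['cy']]
def back(n,uv,z):
    c=P[n]; r=R.from_quat(np.roll(c['rotation'],-1)).as_matrix()
    d=r@np.array([(uv[0]-c['cx'])/c['fx'],(uv[1]-c['cy'])/c['fy'],1]); return c['position']+d*(z-c['position'][2])/d[2]
def W(pose,p):
    x,y,a=pose; p=np.atleast_2d(p); c,s=np.cos(a),np.sin(a)
    return np.c_[x+c*p[:,0]-s*p[:,1],y+s*p[:,0]+c*p[:,1],p[:,2]]
E
cat > fit.py <<'E'
from h import *
o=lambda u,s,off:(np.array(u)+.5)/s-.5+off
loc=np.array([[.055,.16,.13],[.055,-.16,.13],[-.055,-.16,.13],[-.055,.16,.13],[0,.105,.14]])
t=o([(80,152),(690,207),(678,412),(58,352),(172,257)],4.5,np.array([300,180]))
s=o([(672,248),(55,308),(77,150),(650,100),(562,172)],3.3,np.array([140,190]))
f=lambda p:np.r_[(proj('top',W(p,loc))-t).ravel(),(proj('scene',W(p,loc))-s).ravel()]
r=least_squares(f,[.5,.1,-.1]); print(r.x,np.round(r.fun,1))
pose=r.x
print('sel',W(pose,[0,.105,.162]),'piv',W(pose,[0,-.095,.163]),'tip',W(pose,[-.07,-.095,.163]))
a=back('top',o((140,273),4.5,np.array([300,180])),.172);b=back('top',o((208,227),4.5,np.array([300,180])),.172)
d=b-a; print('bar mid',(a+b)/2,'sel angle',pose[2]-np.arctan2(d[1],d[0]))
print('handle end obs',back('top',o((566,458),4.5,np.array([300,180])),.163),W(pose,[-.088,-.095,.163]))
E
python3 fit.py
```

```text
[ 0.57031002  0.02145315 -0.08077177] [-0.9 -2.   1.2 -1.4  1.1  0.1 -0.7  0.1  0.1 -0.8  2.3  0.8 -1.9  0.3
 -1.3 -2.2  0.5 -2.1  0.3 -1.9]
sel [[0.57878184 0.12611082 0.162     ]] piv [[ 0.56264504 -0.07323713  0.163     ]] tip [[ 0.49287326 -0.06758925  0.163     ]]
bar mid [0.57489777 0.1258209  0.172     ] sel angle 0.8736732167483959
handle end obs [ 0.47554892 -0.06818039  0.163     ] [[ 0.47493194 -0.06613694  0.163     ]]
```

```bash
cat >> h.py <<'E'
def tf(q): return R.from_quat(np.roll(q,-1))
def down(yaw): return R.from_quat([np.cos(yaw/2),np.sin(yaw/2),0,0])
def delta(p0,y0,p1,y1):
    r0=down(y0); return np.round(r0.inv().apply(np.array(p1)-p0),4), round(-np.degrees(y1-y0),2)
E
python3 - <<'E'
from h import *
y0=2*np.arctan2(.18435,.98286)
print(y0,delta([.226,-.583,.21],y0,[.577,.126,.26],2.16))
E
```

```text
0.37082121627662973 (array([ 0.5841, -0.5336, -0.05  ]), np.float64(-102.51))
```

Request:
apply_moves([
  {"linear": [0.03,-0.027,-0.01],"delta_rot": [0,0,-6],"fingers": 0},
  {"linear": [0.064,-0.058,-0.02],"delta_rot": [0,0,-13],"fingers": 0},
  {"linear": [0.097,-0.088,-0.03],"delta_rot": [0,0,-20],"fingers": 0},
  {"linear": [0.13,-0.118,-0.04],"delta_rot": [0,0,-27],"fingers": 0},
  {"linear": [0.163,-0.148,-0.05],"delta_rot": [0,0,-34],"fingers": 0},
  {"linear": [0.196,-0.178,-0.05],"delta_rot": [0,0,-41],"fingers": 0},
  {"linear": [0.229,-0.208,-0.05],"delta_rot": [0,0,-48],"fingers": 0},
  {"linear": [0.262,-0.238,-0.05],"delta_rot": [0,0,-55],"fingers": 0},
])

```text
time: 0.9
tool_pos: [0.3847, -0.2639, 0.2595]
tool_rot: [-0.0, 0.785, 0.619, 0.0]
contact_force: [1.0, 0.6, 0.7]
gripper_width: 1.001
```

```bash
python3 - <<'E'
from h import *
y0=.3708+np.radians(55)
p=np.array([.226,-.583,.21])+down(.3708).apply([.262,-.238,-.05])
print(p,y0, 2*np.arctan2(.619,.785),delta(p,y0,[.577,.126,.26],2.16))
E
```

```text
[ 0.38395193 -0.26623639  0.26      ] 1.3307310885968813 1.335421812996856 (array([0.4269, 0.0943, 0.    ]), np.float64(-47.51))
```

Request:
apply_moves([
  {"linear": [0.046,0.01,0],"delta_rot": [0,0,-6],"fingers": 0},
  {"linear": [0.092,0.02,0],"delta_rot": [0,0,-12],"fingers": 0},
  {"linear": [0.138,0.03,0],"delta_rot": [0,0,-18],"fingers": 0},
  {"linear": [0.184,0.04,0],"delta_rot": [0,0,-24],"fingers": 0},
  {"linear": [0.23,0.05,0],"delta_rot": [0,0,-30],"fingers": 0},
  {"linear": [0.276,0.06,0],"delta_rot": [0,0,-36],"fingers": 0},
  {"linear": [0.322,0.07,0],"delta_rot": [0,0,-42],"fingers": 0},
  {"linear": [0.368,0.08,0],"delta_rot": [0,0,-47.5],"fingers": 0},
])

```text
time: 1.7
tool_pos: [0.5499, 0.0747, 0.2593]
tool_rot: [-0.0, 0.469, 0.883, -0.0]
contact_force: [0.2, -0.1, 0.2]
gripper_width: 0.998
```

```bash
python3 - <<'E'
from h import *
y0=1.33073
p=np.array([.38395,-.26624,.26])+down(y0).apply([.368,.08,0]);y0+=np.radians(47.5)
print(p,y0,delta(p,y0,[.577,.126,.22],2.16))
E
```

```text
[0.54915405 0.07218521 0.26      ] 2.1597613946973064 (array([0.0293, 0.053 , 0.04  ]), np.float64(-0.01))
```

Request:
apply_moves([
  {"linear": [0.01,0.018,0.01],"delta_rot": [0,0,0],"fingers": 60},
  {"linear": [0.02,0.036,0.02],"delta_rot": [0,0,0],"fingers": 100},
  {"linear": [0.0293,0.053,0.03],"delta_rot": [0,0,0],"fingers": 100},
  {"linear": [0.0293,0.053,0.04],"delta_rot": [0,0,0],"fingers": 100},
  {"linear": [0.0293,0.053,0.04],"delta_rot": [0,0,0],"fingers": 100},
  {"linear": [0.0293,0.053,0.04],"delta_rot": [0,0,0],"fingers": 100},
  {"linear": [0.0293,0.053,0.04],"delta_rot": [0,0,0],"fingers": 100},
  {"linear": [0.0293,0.053,0.04],"delta_rot": [0,0,0],"fingers": 100},
])

```text
time: 2.5
tool_pos: [0.5777, 0.1259, 0.2208]
tool_rot: [0.001, 0.472, 0.882, 0.0]
contact_force: [-0.5, -1.2, -0.2]
gripper_width: 0.61
```

```bash
python3 - <<'E'
from h import *
import cv2
from plant import state
s=eyes.grab_frame('scene');t=eyes.grab_frame('top')
S=state();p=S['tool_pos'];print(p,S['gripper_width'],proj('scene',p),proj('top',p))
cv2.imwrite('pics/s2.png',cv2.resize(s[160:300,230:400,::-1],None,fx=4.5,fy=4.5,interpolation=cv2.INTER_CUBIC))
cv2.imwrite('pics/t2.png',cv2.resize(t[170:310,300:470,::-1],None,fx=4,fy=4,interpolation=cv2.INTER_CUBIC))
E
```

```text
[0.57762904 0.12605947 0.22056933] 0.6058570823000465 [[308.88501624 207.7393835 ]] [[338.61300581 229.8927456 ]]
```

View pics/s2.png

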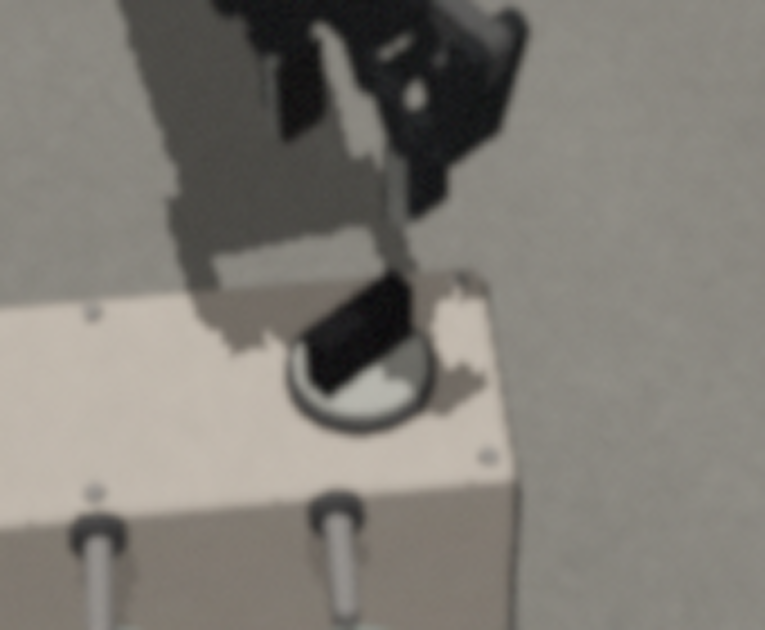

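View pics/t2.png

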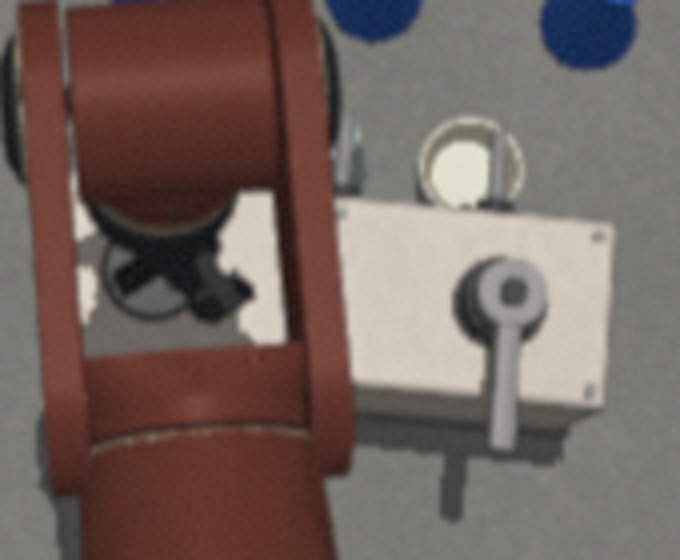

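Request:
apply_moves([
  {"linear": [0,0,0.01],"delta_rot": [0,0,0],"fingers": 140},
  {"linear": [0,0,0.02],"delta_rot": [0,0,0],"fingers": 140},
  {"linear": [0,0,0.03],"delta_rot": [0,0,0],"fingers": 140},
  {"linear": [0,0,0.04],"delta_rot": [0,0,0],"fingers": 140},
  {"linear": [0,0,0.04],"delta_rot": [0,0,0],"fingers": 140},
  {"linear": [0,0,0.04],"delta_rot": [0,0,0],"fingers": 140},
  {"linear": [0,0,0.04],"delta_rot": [0,0,0],"fingers": 140},
  {"linear": [0,0,0.04],"delta_rot": [0,0,0],"fingers": 140},
])

```text
time: 3.4
tool_pos: [0.5779, 0.1265, 0.1806]
tool_rot: [0.001, 0.471, 0.882, 0.0]
contact_force: [0.1, -0.3, -0.3]
gripper_width: 0.449
```

```bash
python3 - <<'E'
from h import *
import cv2
from plant import state
s=eyes.grab_frame('scene');t=eyes.grab_frame('top')
S=state();p=S['tool_pos'];print(p,S['gripper_width'],proj('scene',p),proj('scene',p+[0,0,.008]),proj('scene',p+[.01,0,0]))
cv2.imwrite('pics/s3.png',cv2.resize(s[180:260,260:360,::-1],None,fx=7,fy=7,interpolation=cv2.INTER_CUBIC))
cv2.imwrite('pics/t3.png',cv2.resize(t[210:270,310:390,::-1],None,fx=8,fy=8,interpolation=cv2.INTER_CUBIC))
E
```

```text
[0.57777805 0.12651375 0.18044727] 0.4513672937806687 [[309.81724899 224.15924453]] [[309.69395274 220.99855846]] [[310.8529764  228.57306451]]
```

View pics/s3.png

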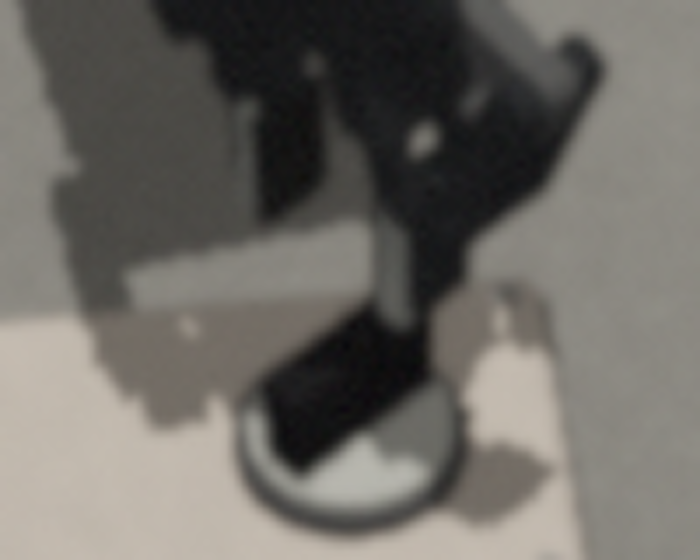

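View pics/t3.png

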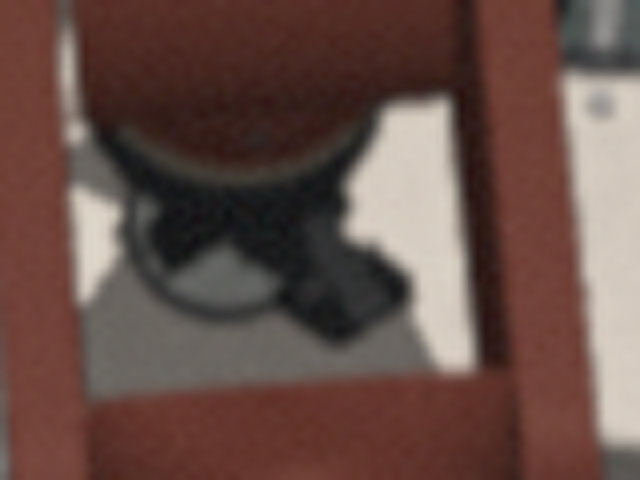

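```bash
python3 - <<'E'
from h import *
p=np.array([.5778,.1265,.18]);q=p-.0335*np.array([.83,.556,0])
for z in(.18,.2,.23): print(back('top',(356.4,249.3),z),q)
print(proj('top',p),proj('top',q+[0,0,.02]))
print(proj('scene',[.577,.126,.172]))
E
```

```text
[0.54240003 0.08565528 0.18      ] [0.549995 0.107874 0.18    ]
[0.53934955 0.08668582 0.2       ] [0.549995 0.107874 0.18    ]
[0.53477383 0.08823164 0.23      ] [0.549995 0.107874 0.18    ]
[[338.06487359 233.22835734]] [[346.66046414 244.30084964]]
[[309.5684981  227.14578604]]
```

Request:
apply_moves([
  {"linear": [0,0,0.01],"delta_rot": [0,0,0],"fingers": 140},
  {"linear": [0,0,0.02],"delta_rot": [0,0,0],"fingers": 140},
  {"linear": [0,0,0.03],"delta_rot": [0,0,0],"fingers": 140},
  {"linear": [0,0,0.033],"delta_rot": [0,0,0],"fingers": 140},
  {"linear": [0,0,0.033],"delta_rot": [0,0,0],"fingers": 170},
  {"linear": [0,0,0.033],"delta_rot": [0,0,0],"fingers": 170},
  {"linear": [0,0,0.033],"delta_rot": [0,0,0],"fingers": 170},
  {"linear": [0,0,0.033],"delta_rot": [0,0,0],"fingers": 170},
])

```text
time: 4.3
tool_pos: [0.5778, 0.1265, 0.1474]
tool_rot: [0.0, 0.471, 0.882, 0.0]
contact_force: [0.5, -0.0, -0.5]
gripper_width: 0.336
```

```bash
python3 - <<'E'
from h import *
import cv2
s=eyes.grab_frame('scene')
cv2.imwrite('pics/s4.png',cv2.resize(s[180:260,260:360,::-1],None,fx=7,fy=7,interpolation=cv2.INTER_CUBIC))
E
```

```text
(no output)
```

View pics/s4.png

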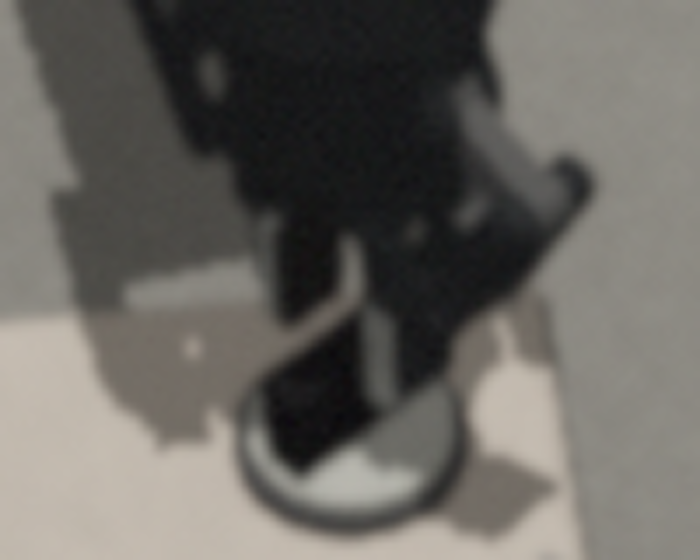

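Request:
apply_moves([
  {"linear": [0,0.001,0],"delta_rot": [0,0,0],"fingers": 170},
  {"linear": [0,0.002,0],"delta_rot": [0,0,0],"fingers": 170},
  {"linear": [0,0.003,0],"delta_rot": [0,0,0],"fingers": 170},
  {"linear": [0,0.004,0],"delta_rot": [0,0,0],"fingers": 170},
  {"linear": [0,0.004,0],"delta_rot": [0,0,0],"fingers": 180},
  {"linear": [0,0.004,0],"delta_rot": [0,0,0],"fingers": 190},
  {"linear": [0,0.004,0],"delta_rot": [0,0,0],"fingers": 190},
  {"linear": [0,0.004,0],"delta_rot": [0,0,0],"fingers": 190},
])

```text
time: 5.15
tool_pos: [0.5799, 0.1282, 0.1468]
tool_rot: [-0.001, 0.471, 0.882, -0.001]
contact_force: [-4.3, -2.6, 3.1]
gripper_width: 0.256
```

```bash
python3 - <<'E'
from h import *
import cv2
s=eyes.grab_frame('scene')
cv2.imwrite('pics/s5.png',cv2.resize(s[180:260,260:360,::-1],None,fx=7,fy=7,interpolation=cv2.INTER_CUBIC))
E
```

```text
(no output)
```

View pics/s5.png

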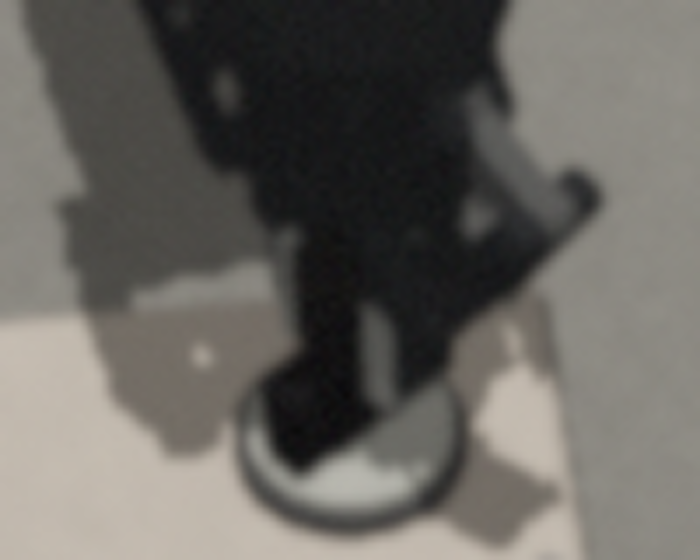

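Request:
apply_moves([
  {"linear": [0,-0.002,0],"delta_rot": [0,0,0],"fingers": 190},
  {"linear": [0,-0.004,0],"delta_rot": [0,0,0],"fingers": 190},
  {"linear": [0,-0.005,0],"delta_rot": [0,0,0],"fingers": 190},
  {"linear": [0,-0.005,0],"delta_rot": [0,0,0],"fingers": 190},
  {"linear": [0,-0.005,0],"delta_rot": [0,0,0],"fingers": 200},
  {"linear": [0,-0.005,0],"delta_rot": [0,0,0],"fingers": 200},
  {"linear": [0,-0.005,0],"delta_rot": [0,0,0],"fingers": 200},
  {"linear": [0,-0.005,0],"delta_rot": [0,0,0],"fingers": 200},
])

```text
time: 6.0
tool_pos: [0.5766, 0.126, 0.1468]
tool_rot: [0.0, 0.471, 0.882, 0.0]
contact_force: [-0.1, 0.2, -0.2]
gripper_width: 0.214
```

Request:
apply_moves([
  {"linear": [0,0,0],"delta_rot": [0,0,0],"fingers": 210},
  {"linear": [0,0,0],"delta_rot": [0,0,0],"fingers": 220},
  {"linear": [0,0,0],"delta_rot": [0,0,0],"fingers": 230},
  {"linear": [0,0,0],"delta_rot": [0,0,0],"fingers": 255},
  {"linear": [0,0,0],"delta_rot": [0,0,0],"fingers": 255},
  {"linear": [0,0,0],"delta_rot": [0,0,0],"fingers": 255},
  {"linear": [0,0,0],"delta_rot": [0,0,0],"fingers": 255},
  {"linear": [0,0,0],"delta_rot": [0,0,0],"fingers": 255},
])

```text
time: 6.8
tool_pos: [0.5766, 0.1259, 0.147]
tool_rot: [-0.0, 0.471, 0.882, -0.0]
contact_force: [-2.6, -0.4, 3.9]
gripper_width: 0.131
```

```bash
python3 -c "
from plant import state
s=state();print(s)"
```

```text
{'time': 6.8, 'joint_pos': array([ 8.89762335e-02,  1.70548842e-02,  1.75605183e+00, -2.41423261e-05,
        1.36852215e+00, -4.99966885e-01]), 'joint_vel': array([-0.00263541,  0.0010175 ,  0.00026578,  0.0002011 ,  0.00145141,
        0.00244053]), 'joint_efforts': array([ 1.03685008e-01, -3.47161353e+01, -3.50019264e+01,  1.31852967e-01,
       -6.70537055e-01, -2.07088648e-03]), 'tool_pos': array([0.57658394, 0.12592562, 0.14704067]), 'tool_rot': array([-8.66690342e-06,  4.71441120e-01,  8.81897539e-01, -1.98131098e-05]), 'contact_force': array([-2.59378289, -0.38088617,  3.87960256]), 'ft_torque': array([-0.15577877,  0.42476909,  0.05332679]), 'gripper_width': 0.13058797594759053}
```

Request:
apply_moves([
  {"linear": [0,0,0],"delta_rot": [0,0,-4],"fingers": 255},
  {"linear": [0,0,0],"delta_rot": [0,0,-8],"fingers": 255},
  {"linear": [0,0,0],"delta_rot": [0,0,-12],"fingers": 255},
  {"linear": [0,0,0],"delta_rot": [0,0,-16],"fingers": 255},
  {"linear": [0,0,0],"delta_rot": [0,0,-20],"fingers": 255},
  {"linear": [0,0,0],"delta_rot": [0,0,-24],"fingers": 255},
  {"linear": [0,0,0],"delta_rot": [0,0,-26],"fingers": 255},
  {"linear": [0,0,0],"delta_rot": [0,0,-26],"fingers": 255},
])

```text
time: 7.6
tool_pos: [0.5762, 0.1255, 0.147]
tool_rot: [-0.0, 0.261, 0.965, -0.001]
contact_force: [-4.6, -3.1, 5.2]
gripper_width: 0.129
```

```bash
python3 -c "
from plant import state
s=state();print(s['tool_rot'],s['ft_torque'],s['joint_pos'])"
```

```text
[-4.53604662e-04  2.61035546e-01  9.65328859e-01 -6.57373743e-04] [-0.44835199  0.88588511 -0.06685073] [ 8.87204158e-02  1.68818538e-02  1.75628025e+00 -9.39205496e-04
  1.36973626e+00 -9.53697999e-01]
```

Request:
apply_moves([
  {"linear": [0,0,0],"delta_rot": [0,0,-4],"fingers": 255},
  {"linear": [0,0,0],"delta_rot": [0,0,-8],"fingers": 255},
  {"linear": [0,0,0],"delta_rot": [0,0,-12],"fingers": 255},
  {"linear": [0,0,0],"delta_rot": [0,0,-16],"fingers": 255},
  {"linear": [0,0,0],"delta_rot": [0,0,-20],"fingers": 255},
  {"linear": [0,0,0],"delta_rot": [0,0,-23],"fingers": 255},
  {"linear": [0,0,0],"delta_rot": [0,0,-25],"fingers": 255},
  {"linear": [0,0,0],"delta_rot": [0,0,-25],"fingers": 255},
])

```text
time: 8.4
tool_pos: [0.576, 0.1249, 0.147]
tool_rot: [-0.001, 0.046, 0.999, -0.001]
contact_force: [-5.5, -4.4, 5.3]
gripper_width: 0.128
```

```bash
python3 -c "
from plant import state
s=state();print(s['tool_rot'],s['ft_torque'],s['joint_pos'])"
```

```text
[-8.35009350e-04  4.60607187e-02  9.98937630e-01 -1.15115457e-03] [-0.72305218  0.90111023  0.03973764] [ 0.08837931  0.01679334  1.75641566 -0.0020997   1.37034766 -1.38984279]
```

Request:
apply_moves([
  {"linear": [0,0,0],"delta_rot": [0,0,-0.5],"fingers": 255},
  {"linear": [0,0,0],"delta_rot": [0,0,-1],"fingers": 255},
  {"linear": [0,0,0],"delta_rot": [0,0,-1.5],"fingers": 255},
  {"linear": [0,0,0],"delta_rot": [0,0,-2],"fingers": 255},
  {"linear": [0,0,0],"delta_rot": [0,0,-2.5],"fingers": 255},
  {"linear": [0,0,0],"delta_rot": [0,0,-3],"fingers": 255},
  {"linear": [0,0,0],"delta_rot": [0,0,-3],"fingers": 255},
  {"linear": [0,0,0],"delta_rot": [0,0,-3],"fingers": 255},
])

```text
time: 9.2
tool_pos: [0.576, 0.1248, 0.147]
tool_rot: [-0.001, 0.02, 1.0, -0.001]
contact_force: [-5.7, -4.6, 5.6]
gripper_width: 0.128
```

```bash
python3 - <<'E'
from plant import state
import numpy as np
s=state();q=s['tool_rot'];print(2*np.arctan2(q[2],q[1]),s['ft_torque'])
from h import *
import cv2
s=eyes.grab_frame('scene')
cv2.imwrite('pics/s6.png',cv2.resize(s[180:260,260:360,::-1],None,fx=7,fy=7,interpolation=cv2.INTER_CUBIC))
E
```

```text
3.1009345515626614 [-0.77931819  0.96802245 -0.02333752]
```

View pics/s6.png

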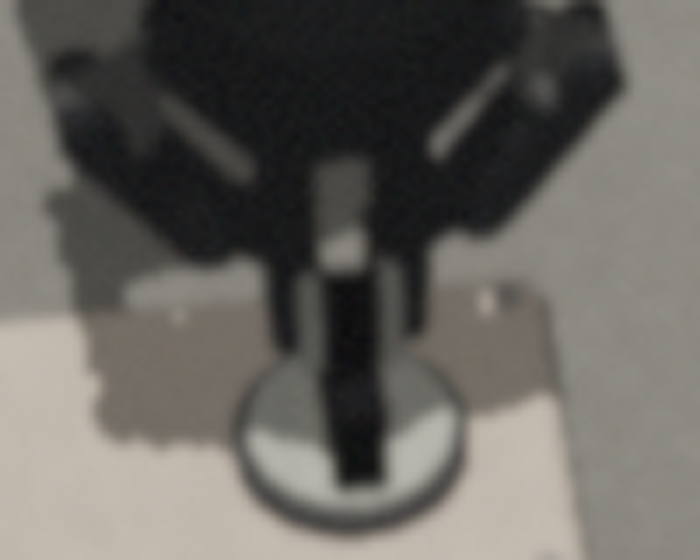

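Request:
apply_moves([
  {"linear": [0,0,0],"delta_rot": [0,0,-0.5],"fingers": 255},
  {"linear": [0,0,0],"delta_rot": [0,0,-1],"fingers": 255},
  {"linear": [0,0,0],"delta_rot": [0,0,-1.5],"fingers": 255},
  {"linear": [0,0,0],"delta_rot": [0,0,-2],"fingers": 255},
  {"linear": [0,0,0],"delta_rot": [0,0,-2],"fingers": 255},
  {"linear": [0,0,0],"delta_rot": [0,0,-2],"fingers": 255},
  {"linear": [0,0,0],"delta_rot": [0,0,-2],"fingers": 255},
  {"linear": [0,0,0],"delta_rot": [0,0,-2],"fingers": 255},
])

```text
time: 10.05
tool_pos: [0.576, 0.1248, 0.147]
tool_rot: [-0.001, 0.003, 1.0, -0.001]
contact_force: [-5.5, -4.8, 5.1]
gripper_width: 0.127
```

```bash
python3 - <<'E'
from plant import state
import numpy as np
s=state();q=s['tool_rot'];print(2*np.arctan2(q[2],q[1]),s['ft_torque'])
E
```

```text
3.1347933480335275 [-0.81667602  0.97802639 -0.3935239 ]
```

Request:
apply_moves([
  {"linear": [0,0,0],"delta_rot": [0,0,4],"fingers": 255},
  {"linear": [0,0,0],"delta_rot": [0,0,8],"fingers": 255},
  {"linear": [0,0,0],"delta_rot": [0,0,12],"fingers": 255},
  {"linear": [0,0,0],"delta_rot": [0,0,16],"fingers": 255},
  {"linear": [0,0,0],"delta_rot": [0,0,20],"fingers": 255},
  {"linear": [0,0,0],"delta_rot": [0,0,24],"fingers": 255},
  {"linear": [0,0,0],"delta_rot": [0,0,28],"fingers": 255},
  {"linear": [0,0,0],"delta_rot": [0,0,30],"fingers": 255},
])

```text
time: 10.85
tool_pos: [0.5762, 0.1255, 0.147]
tool_rot: [-0.0, 0.262, 0.965, -0.001]
contact_force: [-4.3, -1.9, 5.2]
gripper_width: 0.132
```

Request:
apply_moves([
  {"linear": [0,0,0],"delta_rot": [0,0,4],"fingers": 255},
  {"linear": [0,0,0],"delta_rot": [0,0,8],"fingers": 255},
  {"linear": [0,0,0],"delta_rot": [0,0,12],"fingers": 255},
  {"linear": [0,0,0],"delta_rot": [0,0,16],"fingers": 255},
  {"linear": [0,0,0],"delta_rot": [0,0,20],"fingers": 255},
  {"linear": [0,0,0],"delta_rot": [0,0,24],"fingers": 255},
  {"linear": [0,0,0],"delta_rot": [0,0,26],"fingers": 255},
  {"linear": [0,0,0],"delta_rot": [0,0,26],"fingers": 255},
])

```text
time: 11.65
tool_pos: [0.5766, 0.1259, 0.147]
tool_rot: [-0.0, 0.472, 0.882, 0.0]
contact_force: [-3.1, -0.9, 5.3]
gripper_width: 0.132
```

```bash
python3 - <<'E'
from plant import state
import numpy as np
s=state();q=s['tool_rot'];print(2*np.arctan2(q[2],q[1]),s['ft_torque'])
E
```

```text
2.1591125758171623 [-0.24809201  0.54163078  0.04031905]
```

Torque is near zero, so the selector sits in click 2. Opening the fingers and lifting straight up.

Request:
apply_moves([
  {"linear": [0,0,0],"delta_rot": [0,0,0],"fingers": 180},
  {"linear": [0,0,0],"delta_rot": [0,0,0],"fingers": 140},
  {"linear": [0,0,0],"delta_rot": [0,0,0],"fingers": 140},
  {"linear": [0,0,-0.015],"delta_rot": [0,0,0],"fingers": 140},
  {"linear": [0,0,-0.035],"delta_rot": [0,0,0],"fingers": 140},
  {"linear": [0,0,-0.065],"delta_rot": [0,0,0],"fingers": 140},
  {"linear": [0,0,-0.095],"delta_rot": [0,0,0],"fingers": 140},
  {"linear": [0,0,-0.095],"delta_rot": [0,0,0],"fingers": 255},
])

```text
time: 12.45
tool_pos: [0.5797, 0.1263, 0.2492]
tool_rot: [0.005, 0.471, 0.882, 0.003]
contact_force: [1.1, 0.6, 1.0]
gripper_width: 0.292
```

```bash
python3 - <<'E'
from h import *
import cv2
s=eyes.grab_frame('scene')
cv2.imwrite('pics/s7.png',cv2.resize(s[170:350,150:390,::-1],None,fx=3.3,fy=3.3,interpolation=cv2.INTER_CUBIC))
E
```

```text
(no output)
```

View pics/s7.png

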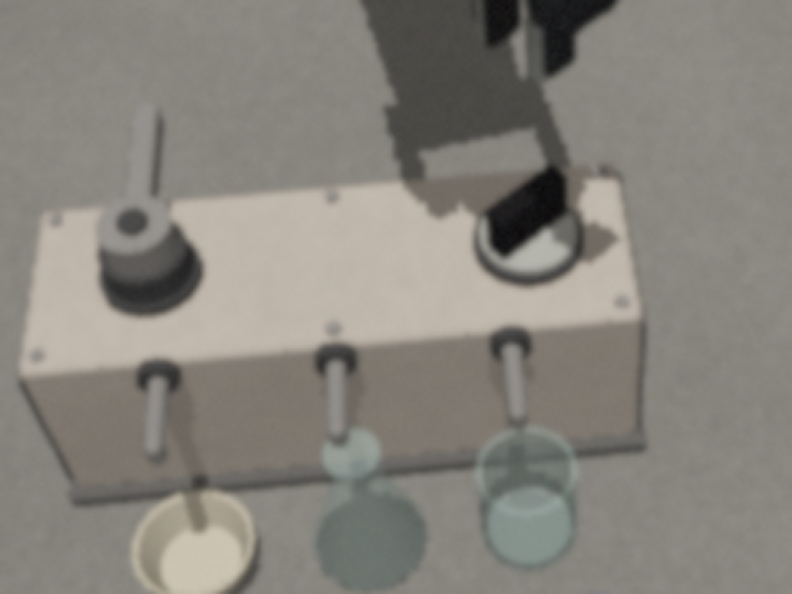

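```bash
python3 - <<'E'
from h import *
from plant import state
s=state();print(s['tool_pos'],s['tool_rot'])
pose=[.569,.0215,-.0808]
p=[.5762,.1254,.242];y0=2.1598
a=W(pose,[-.07,-.145,.242])[0]; print(a,delta(p,y0,a,1.49))
def c(th,r=.07,off=.018):
    return np.array([-r*np.cos(th)-off*np.sin(th),-.095+r*np.sin(th)-off*np.cos(th),.151])
for th in np.arange(0,.5,.05):
    w=W(pose,c(th))[0]; print(round(th,2),w,delta(W(pose,[-.07,-.145,.151])[0],1.49,w,1.49-th))
E
```

```text
[0.57852124 0.12617379 0.24625451] [0.00306324 0.4713772  0.88192395 0.00207203]
[ 0.48752512 -0.11737708  0.242     ] (array([-0.1526, -0.2086,  0.    ]), np.float64(38.38))
0.0 [ 0.49010791 -0.08548148  0.151     ] (array([0.032, 0.   , 0.   ]), np.float64(-0.0))
0.05 [ 0.48958261 -0.08190639  0.151     ] (array([ 0.0355, -0.0008,  0.    ]), np.float64(2.86))
0.1 [ 0.48923664 -0.0783095   0.151     ] (array([ 0.0391, -0.0014,  0.    ]), np.float64(5.73))
0.15 [ 0.48907088 -0.07469982  0.151     ] (array([ 0.0427, -0.0019,  0.    ]), np.float64(8.59))
0.2 [ 0.48908573 -0.07108636  0.151     ] (array([ 0.0463, -0.0022,  0.    ]), np.float64(11.46))
0.25 [ 0.48928116 -0.06747817  0.151     ] (array([ 0.0499, -0.0023,  0.    ]), np.float64(14.32))
0.3 [ 0.48965668 -0.06388425  0.151     ] (array([ 0.0535, -0.0022,  0.    ]), np.float64(17.19))
0.35 [ 0.49021135 -0.06031358  0.151     ] (array([ 0.0571, -0.0019,  0.    ]), np.float64(20.05))
0.4 [ 0.49094379 -0.05677511  0.151     ] (array([ 0.0607, -0.0015,  0.    ]), np.float64(22.92))
0.45 [ 0.49185216 -0.05327766  0.151     ] (array([ 0.0642, -0.0009,  0.    ]), np.float64(25.78))
```

Request:
apply_moves([
  {"linear": [-0.015,-0.021,0],"delta_rot": [0,0,4],"fingers": 255},
  {"linear": [-0.038,-0.052,0],"delta_rot": [0,0,10],"fingers": 255},
  {"linear": [-0.064,-0.087,0],"delta_rot": [0,0,16],"fingers": 255},
  {"linear": [-0.09,-0.123,0],"delta_rot": [0,0,23],"fingers": 255},
  {"linear": [-0.115,-0.157,0],"delta_rot": [0,0,30],"fingers": 255},
  {"linear": [-0.138,-0.189,0],"delta_rot": [0,0,36],"fingers": 255},
  {"linear": [-0.1526,-0.2086,0],"delta_rot": [0,0,38.4],"fingers": 255},
  {"linear": [-0.1526,-0.2086,0],"delta_rot": [0,0,38.4],"fingers": 255},
])

```text
time: 13.3
tool_pos: [0.4866, -0.1189, 0.2407]
tool_rot: [-0.001, 0.737, 0.676, -0.001]
contact_force: [0.2, 1.6, 0.0]
gripper_width: -0.002
```

Request:
apply_moves([
  {"linear": [0,0,0.015],"delta_rot": [0,0,0],"fingers": 255},
  {"linear": [0,0,0.035],"delta_rot": [0,0,0],"fingers": 255},
  {"linear": [0,0,0.055],"delta_rot": [0,0,0],"fingers": 255},
  {"linear": [0,0,0.075],"delta_rot": [0,0,0],"fingers": 255},
  {"linear": [0,0,0.091],"delta_rot": [0,0,0],"fingers": 255},
  {"linear": [0,0,0.091],"delta_rot": [0,0,0],"fingers": 255},
  {"linear": [0,0,0.091],"delta_rot": [0,0,0],"fingers": 255},
  {"linear": [0,0,0.091],"delta_rot": [0,0,0],"fingers": 255},
])

```text
time: 14.1
tool_pos: [0.4887, -0.1168, 0.1519]
tool_rot: [0.001, 0.735, 0.678, 0.0]
contact_force: [-0.2, -0.4, 0.5]
gripper_width: -0.001
```

```bash
python3 - <<'E'
from h import *
import cv2
from plant import state
st=state();print(st['tool_pos'],st['tool_rot'],st['contact_force'],st['gripper_width'])
s=eyes.grab_frame('scene')
cv2.imwrite('pics/s8.png',cv2.resize(s[170:290,150:350,::-1],None,fx=4,fy=4,interpolation=cv2.INTER_CUBIC))
s=eyes.grab_frame('top')
cv2.imwrite('pics/t8.png',cv2.resize(s[180:330,320:490,::-1],None,fx=4,fy=4,interpolation=cv2.INTER_CUBIC))
E
```

```text
[ 0.48870594 -0.11680441  0.15191609] [8.13091965e-04 7.35053300e-01 6.78008696e-01 4.39488350e-04] [-0.24170528 -0.42999844  0.52599451] -0.001365609728055377
```

View pics/s8.png

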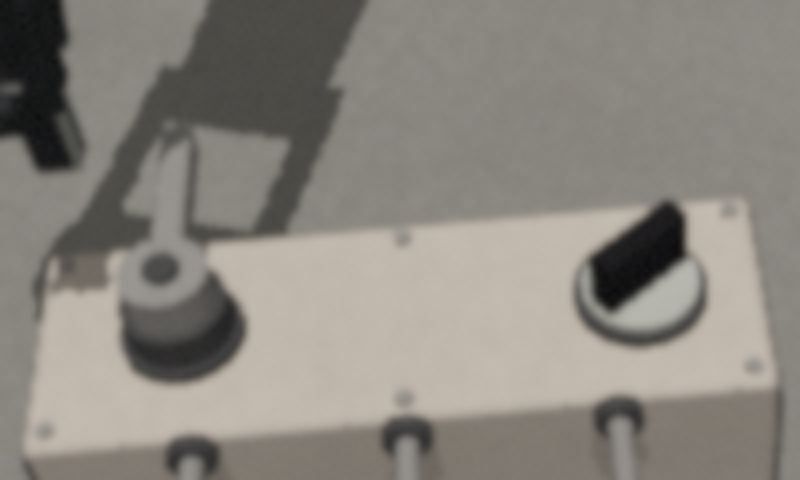

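View pics/t8.png

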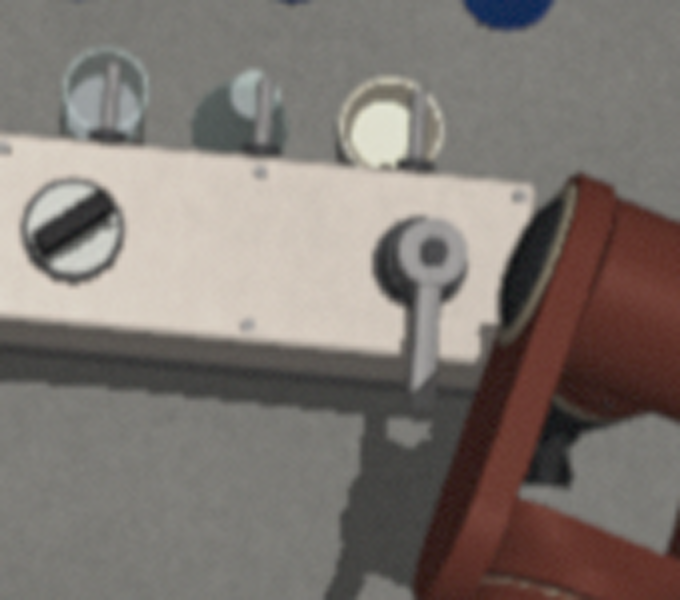

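```bash
python3 - <<'E'
from h import *
p=np.array([.4887,-.1168,.152])
for n,o,f in(('scene',(150,170),4),('top',(320,180),4)):
  for q in(p,p+[0,0,.08],[.4757,-.0676,.163]): print(n,(proj(n,q)[0]-o)*f)
E
```

```text
scene [ 72.20813426 191.08840414]
scene [20.10372148 61.37297465]
scene [177.45957836 137.99119941]
top [504.85532959 385.22125167]
top [538.86214268 369.99452971]
top [420.49947311 405.26596214]
```

```bash
python3 - <<'E'
from h import *
pose=[.569,.0215,-.0808]
w=W(pose,[0,-.095,.0])[0]
for z in(.16,.17,.18,.19,.2): print(z,proj('scene',[w[0],w[1],z]),(proj('scene',[w[0],w[1],z])[0]-(150,170))*4+1.5,(proj('top',[w[0],w[1],z])[0]-(320,180))*4+1.5)
def c(th,r=.078,off=.018):
    return np.array([-r*np.cos(th)-off*np.sin(th),-.095+r*np.sin(th)-off*np.cos(th),.142])
p0=W(pose,[-.07,-.145,.151])[0]
for th in (-.1,0,.1,.2,.25,.3,.35,.4,.45): print(th,delta(p0,1.49,W(pose,c(th))[0],1.49-th))
E
```

```text
0.16 [[192.24251796 242.17500747]] [170.47007186 290.2000299 ] [428.86276714 254.98086772]
0.17 [[190.88120375 238.4180904 ]] [165.02481501 275.17236159] [432.19107233 252.08316435]
0.18 [[189.49163684 234.58320231]] [159.46654738 259.83280925] [435.57614738 249.13603576]
0.19 [[188.07292848 230.66789046]] [153.79171393 244.17156184] [439.01945725 246.13820653]
0.2 [[186.62415224 226.6695981 ]] [147.99660896 228.17839241] [442.52251772 243.08835697]
-0.1 (array([ 0.0243, -0.0058,  0.009 ]), np.float64(-5.73))
0 (array([ 0.032, -0.008,  0.009]), np.float64(-0.0))
0.1 (array([ 0.0399, -0.0094,  0.009 ]), np.float64(5.73))
0.2 (array([ 0.0479, -0.01  ,  0.009 ]), np.float64(11.46))
0.25 (array([ 0.0519, -0.01  ,  0.009 ]), np.float64(14.32))
0.3 (array([ 0.0559, -0.0098,  0.009 ]), np.float64(17.19))
0.35 (array([ 0.0598, -0.0094,  0.009 ]), np.float64(20.05))
0.4 (array([ 0.0638, -0.0089,  0.009 ]), np.float64(22.92))
0.45 (array([ 0.0677, -0.0081,  0.009 ]), np.float64(25.78))
```

Request:
apply_moves([
  {"linear": [0,-0.004,0.004],"delta_rot": [0,0,0],"fingers": 255},
  {"linear": [0.008,-0.008,0.009],"delta_rot": [0,0,0],"fingers": 255},
  {"linear": [0.016,-0.008,0.009],"delta_rot": [0,0,0],"fingers": 255},
  {"linear": [0.024,-0.008,0.009],"delta_rot": [0,0,0],"fingers": 255},
  {"linear": [0.032,-0.008,0.009],"delta_rot": [0,0,0],"fingers": 255},
  {"linear": [0.036,-0.0087,0.009],"delta_rot": [0,0,3],"fingers": 255},
  {"linear": [0.0399,-0.0094,0.009],"delta_rot": [0,0,5.7],"fingers": 255},
  {"linear": [0.0399,-0.0094,0.009],"delta_rot": [0,0,5.7],"fingers": 255},
])

```text
time: 15.0
tool_pos: [0.4818, -0.0766, 0.1419]
tool_rot: [0.001, 0.768, 0.641, -0.001]
contact_force: [-0.0, -4.5, -2.0]
gripper_width: 0.006
```

```bash
python3 - <<'E'
from h import *
import cv2
from plant import state
st=state();print(st['tool_pos'],st['tool_rot'],st['contact_force'],st['ft_torque'])
s=eyes.grab_frame('scene')
cv2.imwrite('pics/s9.png',cv2.resize(s[170:270,150:290,::-1],None,fx=5,fy=5,interpolation=cv2.INTER_CUBIC))
E
```

```text
[ 0.48181202 -0.07656776  0.14190304] [ 0.00093844  0.76775539  0.64074187 -0.00079475] [-0.01114025 -4.50692579 -1.97270465] [-0.73790411  0.10743924 -0.04244741]
```

View pics/s9.png

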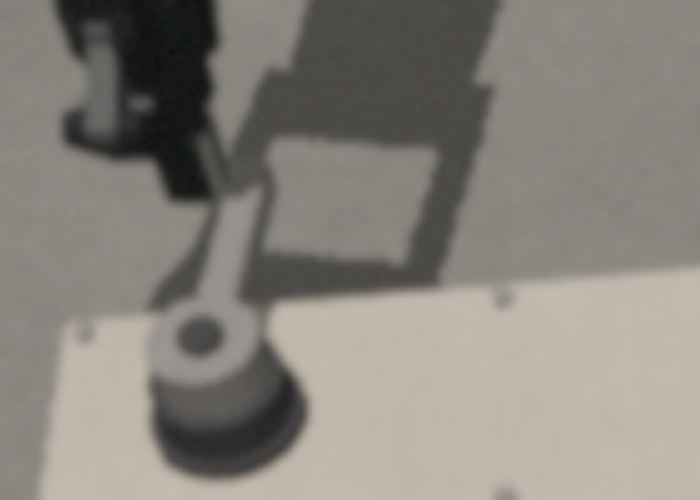

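```bash
python3 - <<'E'
from h import *
pose=[.569,.0215,-.0808]
def c(th,r=.078,off=.018):
    return np.array([-r*np.cos(th)-off*np.sin(th),-.095+r*np.sin(th)-off*np.cos(th),.142])
p0=W(pose,c(.1))[0]
for th in (.15,.2,.25,.3,.325,.35,.375,.4,.45): print(th,delta(p0,1.39,W(pose,c(th))[0],1.49-th))
E
```

```text
0.15 (array([ 0.0039, -0.0008,  0.    ]), np.float64(2.86))
0.2 (array([ 0.0079, -0.0014,  0.    ]), np.float64(5.73))
0.25 (array([ 0.0119, -0.0018,  0.    ]), np.float64(8.59))
0.3 (array([ 0.0159, -0.002 ,  0.    ]), np.float64(11.46))
0.325 (array([ 0.0179, -0.002 ,  0.    ]), np.float64(12.89))
0.35 (array([ 0.0199, -0.002 ,  0.    ]), np.float64(14.32))
0.375 (array([ 0.0219, -0.002 ,  0.    ]), np.float64(15.76))
0.4 (array([ 0.0239, -0.0018,  0.    ]), np.float64(17.19))
0.45 (array([ 0.0278, -0.0014,  0.    ]), np.float64(20.05))
```

Request:
apply_moves([
  {"linear": [0.0025,-0.0005,0],"delta_rot": [0,0,1.8],"fingers": 255},
  {"linear": [0.005,-0.001,0],"delta_rot": [0,0,3.6],"fingers": 255},
  {"linear": [0.0079,-0.0014,0],"delta_rot": [0,0,5.7],"fingers": 255},
  {"linear": [0.0105,-0.0017,0],"delta_rot": [0,0,7.6],"fingers": 255},
  {"linear": [0.013,-0.002,0],"delta_rot": [0,0,9.4],"fingers": 255},
  {"linear": [0.0159,-0.002,0],"delta_rot": [0,0,11.5],"fingers": 255},
  {"linear": [0.0159,-0.002,0],"delta_rot": [0,0,11.5],"fingers": 255},
  {"linear": [0.0159,-0.002,0],"delta_rot": [0,0,11.5],"fingers": 255},
])

```text
time: 15.85
tool_pos: [0.4828, -0.0599, 0.1419]
tool_rot: [-0.0, 0.828, 0.561, 0.0]
contact_force: [-0.2, -0.3, -0.1]
gripper_width: 0.003
```

```bash
python3 - <<'E'
from h import *
import cv2
from plant import state
st=state();print(st['tool_pos'],st['tool_rot'],st['contact_force'],st['ft_torque'])
s=eyes.grab_frame('scene')
cv2.imwrite('pics/s10.png',cv2.resize(s[170:270,150:290,::-1],None,fx=5,fy=5,interpolation=cv2.INTER_CUBIC))
E
```

```text
[ 0.48279409 -0.05989385  0.14193091] [-3.23516302e-04  8.27940165e-01  5.60816241e-01  3.50205920e-04] [-0.24438241 -0.30635698 -0.09970468] [-0.03664125 -0.02451462  0.00076498]
```

View pics/s10.png

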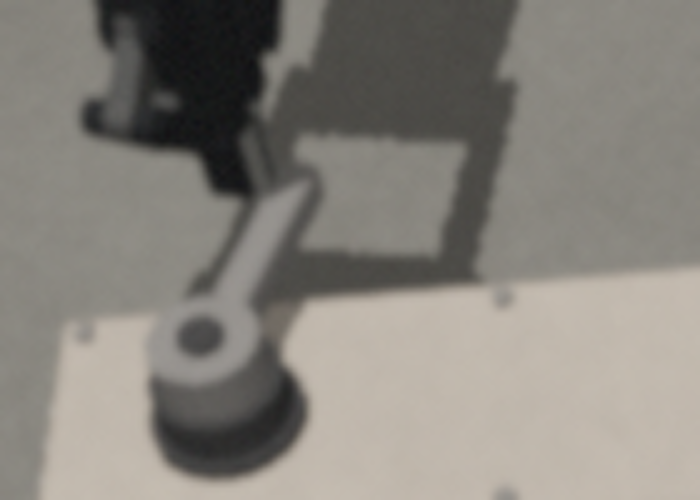

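```bash
python3 - <<'E'
from h import *
pose=[.569,.0215,-.0808]
for th in (0,.2,.35,.5,.6,.7,.8,1.05,1.4):
    print(th,*[(proj('scene',W(pose,[-r*np.cos(th),-.095+r*np.sin(th),.172]))[0]-(150,170))*5+2 for r in(.04,.088)])
E
```

```text
0 [213.2135078  251.59543983] [222.37387821 152.34220431]
0.2 [236.34642234 251.34661459] [271.39318319 151.81840398]
0.35 [252.96516112 253.41916885] [306.70264826 156.0405221 ]
0.5 [268.57816398 257.38977682] [340.04821302 164.16156092]
0.6 [278.26714644 261.05687177] [360.87701572 171.68946918]
0.7 [287.27349454 265.50579497] [380.37297571 180.85562504]
0.8 [295.51096663 270.69955469] [398.36017715 191.60157951]
1.05 [312.22691345 286.63955011] [435.62913498 224.88309561]
1.4 [324.7519071  314.60617211] [465.65543272 284.38217257]
```

```bash
python3 - <<'E'
from h import *
import cv2
from plant import state
s=eyes.grab_frame('scene')
st=state();print(st['time'],st['tool_pos'],st['contact_force'])
cv2.imwrite('pics/s11.png',cv2.resize(s[170:270,150:290,::-1],None,fx=5,fy=5,interpolation=cv2.INTER_CUBIC))
E
```

```text
15.95 [ 0.48276532 -0.06005571  0.14195693] [-0.21641283 -0.56284681  0.63110475]
```

View pics/s11.png

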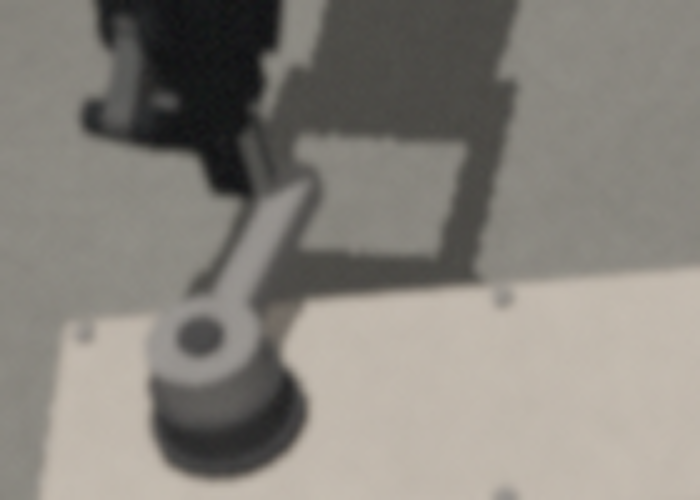

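Request:
apply_moves([
  {"linear": [0.001,0,0],"delta_rot": [0,0,0.8],"fingers": 255},
  {"linear": [0.002,0.0002,0],"delta_rot": [0,0,1.5],"fingers": 255},
  {"linear": [0.003,0.0004,0],"delta_rot": [0,0,2.2],"fingers": 255},
  {"linear": [0.004,0.0006,0],"delta_rot": [0,0,2.9],"fingers": 255},
  {"linear": [0.004,0.0006,0],"delta_rot": [0,0,2.9],"fingers": 255},
  {"linear": [0.004,0.0006,0],"delta_rot": [0,0,2.9],"fingers": 255},
  {"linear": [0.004,0.0006,0],"delta_rot": [0,0,2.9],"fingers": 255},
  {"linear": [0.004,0.0006,0],"delta_rot": [0,0,2.9],"fingers": 255},
])

```text
time: 16.75
tool_pos: [0.4847, -0.0568, 0.1418]
tool_rot: [0.0, 0.842, 0.539, 0.0]
contact_force: [-0.6, -0.2, -1.5]
gripper_width: 0.003
```

```bash
python3 - <<'E'
from h import *
import cv2
from plant import state
s=eyes.grab_frame('scene')
st=state();print(st['time'],st['tool_pos'],st['contact_force'])
cv2.imwrite('pics/s12.png',cv2.resize(s[170:270,150:290,::-1],None,fx=5,fy=5,interpolation=cv2.INTER_CUBIC))
E
```

```text
16.8 [ 0.48470944 -0.05681708  0.14181594] [-0.28812398  0.22922147 -0.89775714]
```

View pics/s12.png

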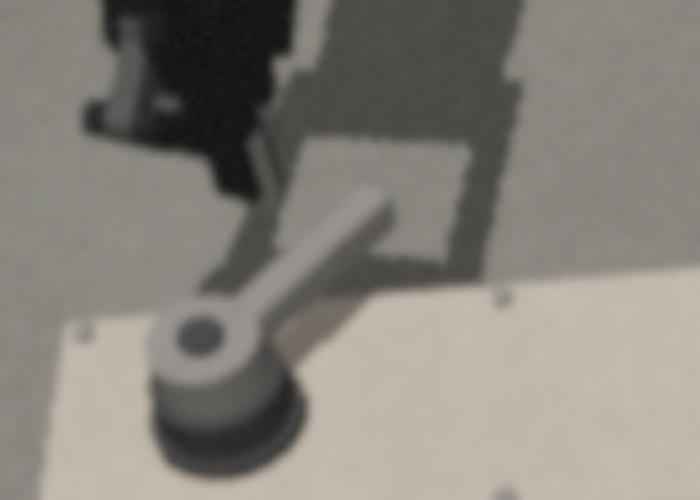

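Request:
apply_moves([
  {"linear": [-0.012,0,0],"delta_rot": [0,0,0],"fingers": 255},
  {"linear": [-0.03,0,0],"delta_rot": [0,0,0],"fingers": 255},
  {"linear": [-0.045,0,-0.01],"delta_rot": [0,0,0],"fingers": 255},
  {"linear": [-0.06,0,-0.03],"delta_rot": [0,0,0],"fingers": 255},
  {"linear": [-0.08,0,-0.06],"delta_rot": [0,0,0],"fingers": 255},
  {"linear": [-0.1,0,-0.09],"delta_rot": [0,0,0],"fingers": 255},
  {"linear": [-0.11,0,-0.1],"delta_rot": [0,0,0],"fingers": 255},
  {"linear": [-0.11,0,-0.1],"delta_rot": [0,0,0],"fingers": 255},
])

```text
time: 17.6
tool_pos: [0.439, -0.1583, 0.2436]
tool_rot: [0.002, 0.843, 0.538, 0.001]
contact_force: [0.3, -0.4, -0.1]
gripper_width: 0.003
```

```bash
python3 - <<'E'
from h import *
import cv2
from plant import state
s=eyes.grab_frame('scene')
st=state();print(st['time'],st['tool_pos'],st['contact_force'])
cv2.imwrite('pics/s13.png',cv2.resize(s[170:370,140:380,::-1],None,fx=3,fy=3,interpolation=cv2.INTER_CUBIC))
s=eyes.grab_frame('top')
cv2.imwrite('pics/t13.png',cv2.resize(s[180:300,300:470,::-1],None,fx=4.5,fy=4.5,interpolation=cv2.INTER_CUBIC))
E
```

```text
17.65 [ 0.43852761 -0.15714656  0.24160356] [-0.43080661  0.11158758  0.14405335]
```

View pics/s13.png

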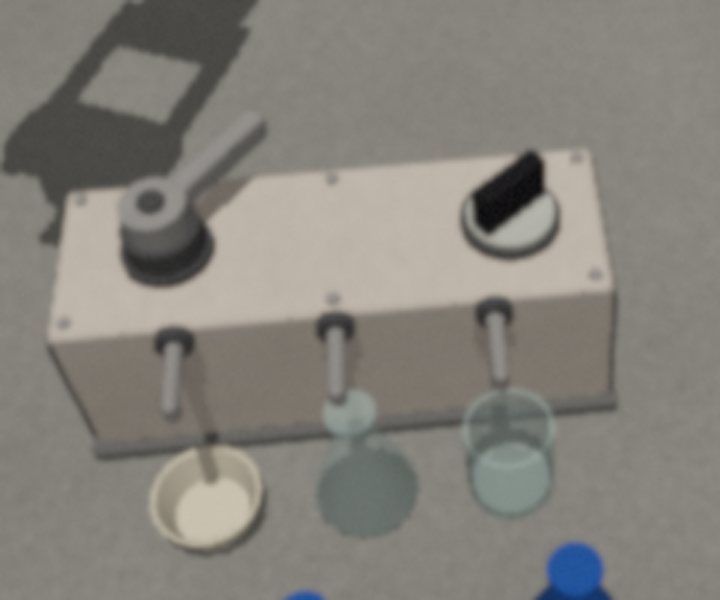

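View pics/t13.png

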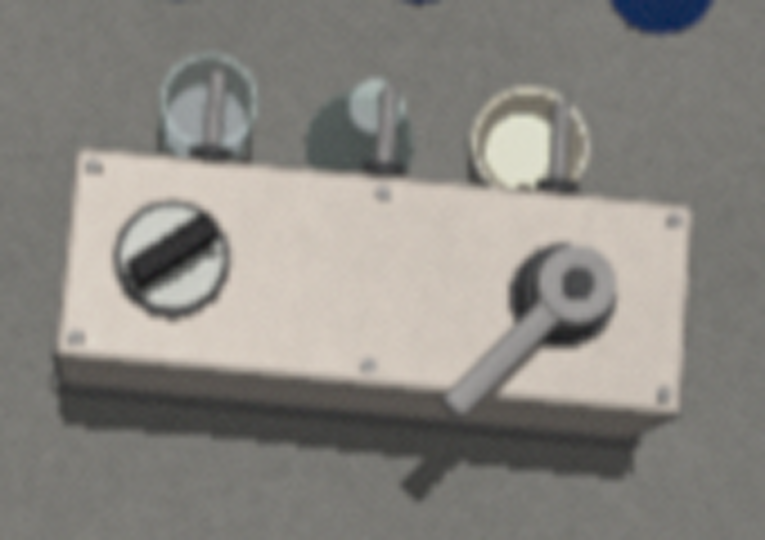

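```bash
python3 -c "
from plant import job_done
print(job_done())"
```

```text
the job is handed in; nothing more can be done
None
```

The manifold is set to feed the conical flask, the torque handle is one click tight, and the job is handed in at about 17.7 s.

- **Which outlet:** the clear conical flask stands under the middle spout, outlet 2. The beaker is under outlet 1 and the dish under outlet 3; the blue flasks are look-alikes.
- **Selector:** I gripped it at click 2, where it started, and turned it anticlockwise until the end stop showed as a torque jump to about 0.39 N m. I then turned it clockwise to 0.90 rad and let go. The last pictures show the bar where it was at the start, about 0.9 rad (click 2).
- **Handle:** I pushed it clockwise until it clicked over near 0.35 rad. It then snapped on by itself to about 0.70 rad in the last top picture, one click and well short of the second. I backed the fingers away and up.
- **Last checks:** the glassware looks the same in the pictures before and after. The contact force was about zero, with the arm clear of everything.
- **Disagreements:** the fingertips looked about 15 mm higher in the scene camera than the reported TCP. That led me to one wrong sideways correction at the knob, which touched it with about 5 N; I undid it before gripping. The handle also sat balanced at about 0.35 rad until I gave it another 4 mm of push.

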